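# Set and lock a torque screwdriver for the breaker terminals

### The job

Set the larger of the two torque screwdrivers to 5 for the breaker terminals: in its bench holder, turn the numbered setting sleeve by its thumb tab until 5 clicks in at the index mark, then push the cap on top fully down to lock the setting. Leave the smaller screwdriver's setting and the breakers as they are.

Things in the scene. Friction and masses are not known exactly. Their poses are not given: they have to be found in the camera images.
- driver_large: larger torque screwdriver, fixed upright, bit down, in a dark steel bench holder (base 92 x 80 x 8 mm). Origin: on its vertical axis at the table top, z up, front with index mark faces -x. Heights: numbered skirt (radius 32.5 mm) 138.5 to 142.5 mm; knurled sleeve grip (radius 20.5) up to 164.5; cap (radius 14.5) 174 to 186 when up, 8 lower when locked
- driver_large_index (a point): the index mark of the larger screwdriver: a short black line on a small fixed nub in front of the skirt, 37 mm from the axis, at 142 mm height
- driver_large_sleeve (a joint): its setting sleeve: radians turned counter-clockwise seen from above, 0 with the number 1 at the index, a click every 0.5236 rad (30 degrees): number n is at (n - 1) x 0.5236; runs from 1 to 8 (0 to 3.665), starts somewhere from 1 to 3. A spring ball holds it at each click; about 0.15 N m turns it on
- driver_large_tab (a point): centre of that sleeve's thumb tab, 33 mm from the axis, 153.5 mm high. The tab is a steel fin 7.5 mm thick, 144.5 to 162.5 mm high, standing out radially to 40.5 mm from the axis. With number n at the index it stands n x 30 degrees counter-clockwise (seen from above) of the index mark: 150 degrees for 5
- driver_large_lock (a joint): lock cap of the larger screwdriver: metres pushed down, 0 up (free), 0.008 fully down (locked); it needs about 3 to 5 N and stays where it is left. It goes down only with the sleeve on a click; once down, the sleeve cannot turn
- driver_large_cap (a point): centre of the top face of that cap (radius 13 mm)
- driver_small: smaller torque screwdriver in its own holder (base 70 x 61 mm, 144 mm high overall, skirt radius 25 mm), same build and axes, fixed; already set and locked, not to be changed
- driver_small_tab (a point): centre of the thumb tab of the smaller screwdriver's sleeve
- driver_small_lock (a joint): lock cap of the smaller screwdriver: 0.008 m when locked down, as it is
- breaker_1: white two-pole breaker, 83 x 37 x 71 mm, standing loose behind the holders; origin under its centre, x along its 83 mm side
- breaker_2: another such breaker, standing next to it
- breaker_3: another such breaker, standing next to them
- breaker_test: a single such breaker standing loose by itself, to the right of the holders

How it is judged (in metres and radians):
On the way, in this order (a step that is already met when the one before it is completed fails the run):
1. the larger sleeve rests on 5 with its cap still up (value of joint driver_large_sleeve between 1.994 and 2.194 rad and value of joint driver_large_lock below 0.003 m), for 0.2 s.
2. its cap is pushed down (value of joint driver_large_lock above 0.0065 m), for 0.2 s.
At the end, for the whole second after the job is handed in: the larger screwdriver's sleeve is on 5 (joint 2.094 within 0.1 rad), its cap is locked down (more than 6.5 of its 8 mm), and the smaller screwdriver is still locked at its setting (tab within 6 mm of where it was) (value of joint driver_large_sleeve between 1.994 and 2.194 rad and value of joint driver_large_lock above 0.0065 m and value of joint driver_small_lock above 0.006 m and distance of driver_small_tab from where it was at the start of the episode below 0.006 m); the robot touches nothing.
It fails at once if the smaller screwdriver's setting or lock is disturbed (distance of driver_small_tab from where it was at the start of the episode above 0.006 m or value of joint driver_small_lock below 0.005 m).
It fails at once if a breaker is pushed more than 30 mm or knocked over (distance of any of breaker_1, breaker_2, breaker_3, breaker_test from where it was at the start of the episode above 0.03 m or angle between any of breaker_1, breaker_2, breaker_3, breaker_test's own z axis and vertical above 0.5 rad).
It also fails if it takes over 54 s, if anything falls off the work surface, if the arm or the gripper's body presses on something with over 40 N, if the wrist force passes 120 N, or if a joint passes its speed limit or range.

### The arm

A 6-joint arm with a two-finger parallel gripper is mounted at the origin on a cart in front of the work surface, level with it; the furniture and walls round the work are solid. World frame = base frame: x ahead of the robot, y to its left, z up, the work surface at z = 0. Lengths are in mm, angles in rad, forces in N, time in s.
With the tool pointing down it reaches from about 350 to 775 mm from the base axis. Payload 7.3 kg.
Tool frame: the origin (TCP) lies at the very end of the fingers, on their centre line; the grasp point (between the pads) lies 19 mm behind it; z points along the fingers, y is the line along which they close (so a half turn about z gives the same grasp; the last joint's range is limited). The gripper opens to 92 mm and grips with 3 to 60 N. Pads are 19 mm wide; open, the fingers measure 130 mm over their backs; the gripper's body (75 mm by 190 mm) begins 47 mm behind the grasp point.
Start: joints at [1.007, 0.342, 1.524, -0, 1.275, -0.146], TCP at [213.008, 479.869, 203.741] pointing down, gripper open.
Joint ranges: [-2.53, 2.53], [-0.77, 2.02], [0.04, 2.7], [-1, 4.14], [0.28, 2.66], [-3.11, 3.11]. Speed limits (rad/s): [2.57, 2.57, 3.14, 3.14, 3.14, 3.14].

### API

Orientations are given as [roll, pitch, yaw] about the fixed x, y, z axes, in that order (R = Rz(yaw) Ry(pitch) Rx(roll)).
In Python, from plant import get_obs, optics, ticket, finder gives the robot as it stands.
- The arm moves only by the tool send_rows, never from a script. Its arguments are lists of equal length, an entry for each row: "offset": the shift along the tool's x, y, z scaled (see below), a list of three; "delta_rot": the turn, a rotation vector about the tool's x, y, z scaled (see below), a list of three. In form: {"offset": [[dx, dy, dz], ...], "delta_rot": [[rx, ry, rz], ...]}. A call has 1 to 8 rows; each row is the pose to reach, as a shift and turn from the pose commanded when the call began, along the tool's axes at that moment, turning the shorter way round; what a row does not reach only later rows make up. The controller multiplies each number of a shift by 120 mm and each number of a turn by 360 degrees. A row lasts 1/8 s, in which the tool goes at most 62.5 mm and 10.7 degrees, less where a joint would pass 70% of its speed; a pose out of reach is approached as far as the arm can. A call with a number of a shift or a turn outside -1 to 1 is refused whole. A call with a gripper value outside its range is refused whole. "grip" is the opening, from 0 (shut) to 1 (fully open), set as the call begins (left out, the last holds). The fingers move at their own pace and stop on an object; the grip force is fixed at half the most. Time passes only in rows, so rows that repeat a pose let the fingers close. It gives the time, the measured TCP pose, the force, the opening and the grip force at its end, in the units of the state.
- get_obs(): the state, without advancing time (a new reading comes with each control period).
- optics.capture(name): name is "scene" or "top"; returns the picture (384x512x3 uint8, red, green, blue); there is no depth.
- optics.get_calibration(name): a dict with "fx", "fy", "cx", "cy" (pixels), "k1" (the pictures are not rectified: a ray, as slopes to the right and down, at radius r is drawn at 1 + k1 r^2 times it, then the intrinsics apply), "world_from_camera" (4x4, takes a point from camera to world coordinates). Camera axes: x right, y down, z forward; pixel columns grow to the right and rows downward; lengths in mm; the calibration is good to about 2 mm. A picture is of the moment at which its call begins. get_calibration takes no time and is no camera call.
- ticket.close_job(): hands the job in; it is judged then, once.
Trained networks look in the newest picture that a camera, given by its name, has taken for a name from the list of things; names that differ only in an ending like _2 or _b are one class to them, and where a whole thing is asked for, a point or a joint stands for the part that bears it (a point fixed in the world has none). Each returns a list of dicts, best first, with "confidence" (0 to 1); they miss things now and then, are a little off and sometimes report something else, mostly with a low value. They report only what shows in the picture. A call takes as long as a camera call.
- finder.boxes_of(target, camera): "box" ([left, top, right, bottom] in pixels, round what is visible of it).
- finder.silhouettes(target, camera): "region" (384x512 bool, what is visible of it) and "box" ([left, top, right, bottom] in pixels, round what is visible of it).
- finder.pinpoint(target, camera): "uv" ([column, row] in pixels: a listed point, or the origin of a listed thing).
The state is a dict: "time": time; "joint_positions": joint angles; "dq": joint speeds; "tau": joint torques, N m; "tool_pos": TCP position; "tcp_rot": TCP orientation; "contact_force": force on the tool from outside, world axes, zero at the start; "moment": the same for the moment, N m; "grip_width": finger opening in mm; "finger_force": force on a finger pad.
Only numpy, scipy, OpenCV 4.12 (cv2) and the standard library are available. Lean on these libraries where they do the work, as an engineer would, in place of code of your own. Each camera call takes 0.05 s, during which the arm holds its last target. There are 200 camera calls.

## Working session

There is one attempt and no reset: what is moved stays moved. The work goes in short steps, Python scripts to look and compute and a tool call to move; the robot and the scene stay as the last step left them, time stands still between calls to the robot, and variables do not carry over. Pictures are saved under pics/ and viewed, at most 10 in all, crops included, and the job is handed in when it is done.

Besides the shell and the picture viewer there is one more tool, called after "Call:" as name(argument=value, ...) on one line, values as JSON. send_rows: Moves the arm, as the interface text tells. Its arguments: {"type":"object","properties":{"offset":{"type":"array"},"delta_rot":{"type":"array"},"grip":{"type":"number"}},"required":["offset","delta_rot"]}

```bash
mkdir -p pics; cat > h.py <<'E'
import numpy as np, cv2
from plant import get_obs, optics, ticket, finder
def ray(cam,uv):
    c=optics.get_calibration(cam);K=np.array([[c['fx'],0,c['cx']],[0,c['fy'],c['cy']],[0,0,1.]])
    p=cv2.undistortPoints(np.array([[uv]],float),K,np.array([c['k1'],0,0,0.]))[0,0]
    T=np.array(c['world_from_camera']);return T[:3,3],T[:3,:3]@np.array([p[0],p[1],1])
def atz(cam,uv,z):
    o,d=ray(cam,uv);return (o+d*(z-o[2])/d[2]).round(1)
def proj(cam,P):
    c=optics.get_calibration(cam);T=np.linalg.inv(np.array(c['world_from_camera']));q=T[:3,:3]@np.array(P,float)+T[:3,3]
    s=q[:2]/q[2];s=s*(1+c['k1']*(s@s));return np.array([c['fx']*s[0]+c['cx'],c['fy']*s[1]+c['cy']])
E
python3 - <<'E'
from h import *
ims={n:optics.capture(n) for n in('scene','top')}
for n in ims:
    cv2.imwrite(f'pics/{n}0.png',ims[n][:,:,::-1])
    print(n,np.round(np.array(optics.get_calibration(n)['world_from_camera']),2).tolist(), optics.get_calibration(n)['fx'])
    for t,z in(('driver_large_index',142),('driver_large_tab',153.5),('driver_large_cap',186),('driver_large',0),('driver_small_tab',None),('driver_small',0),('breaker_1',0),('breaker_test',0)):
        for r in finder.pinpoint(t,n)[:4]: print(n,t,np.round(r['uv'],1),round(r['confidence'],2),atz(n,r['uv'],z if z is not None else 115))
s=get_obs();print(s['time'],s['tool_pos'],s['tcp_rot'])
E
```

```text
scene [[0.8, -0.41, 0.45, 130.33], [-0.61, -0.53, 0.59, -519.74], [-0.01, -0.74, -0.67, 784.22], [0.0, 0.0, 0.0, 1.0]] 474.3217597463114
scene driver_large_index [160.6 174.6] 0.79 [445.5 236.4 142. ]
scene driver_large_tab [173.4 165.6] 0.74 [477.2 233.1 153.5]
scene driver_large_cap [161.7 150.8] 0.63 [465.2 255.1 186. ]
scene driver_large [171.1 211. ] 0.73 [467.5 264.1  -0. ]
scene driver_small_tab [260.2 233.6] 0.58 [524.4 -13.5 115. ]
scene driver_small [248.8 271.8] 0.76 [ 5.044e+02 -3.000e-01  0.000e+00]
scene breaker_1 [311.4 236.4] 0.77 [678.8  -4.8   0. ]
scene breaker_1 [301.3 224.7] 0.68 [685.5  37.5   0. ]
scene breaker_test [271.2 313.7] 0.6 [ 475.8 -111.8    0. ]
top [[-0.02, -0.99, 0.1, 445.94], [-1.0, 0.02, 0.01, 77.24], [-0.01, -0.1, -0.99, 1350.32], [0.0, 0.0, 0.0, 1.0]] 494.8355973668447
top driver_large_index [192.8 245.3] 0.8 [450.7 243.  142. ]
top driver_large_cap [272.3 159.3] 0.71 [650.8  44.4 186. ]
top driver_large_cap [180.4 239.9] 0.6 [463.8 266.4 186. ]
top driver_large [192.2 240.2] 0.56 [465.3 264.    0. ]
top driver_large [296.1 218.8] 0.45 [517.3 -21.4   0. ]
top driver_small_tab [297.3 218.3] 0.5 [512.4 -16.1 115. ]
top driver_small [289.3 223.6] 0.7 [504.7  -2.5   0. ]
top breaker_1 [306.7 158.4] 0.89 [683.8 -56.2   0. ]
top breaker_1 [271.6 159.2] 0.67 [683.8  41.1   0. ]
top breaker_1 [286.7 158.7] 0.58 [684.2  -0.7   0. ]
top breaker_test [334.1 234.3] 0.88 [ 472.2 -124.4    0. ]
0.9 [213.01497183 479.87496692 203.75686776] [3.14144687e+00 1.34814667e-05 2.72379013e+00]
```

```bash
python3 - <<'E'
import cv2,numpy as np
a=cv2.imread('pics/scene0.png')[110:260,80:280];b=cv2.imread('pics/top0.png')[150:300,120:320]
b=cv2.resize(b,(600,450),interpolation=cv2.INTER_CUBIC);a=cv2.resize(a,(600,450),interpolation=cv2.INTER_CUBIC)
cv2.imwrite('pics/a.png',a);cv2.imwrite('pics/b.png',b)
E
```

```text
(no output)
```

View pics/a.png

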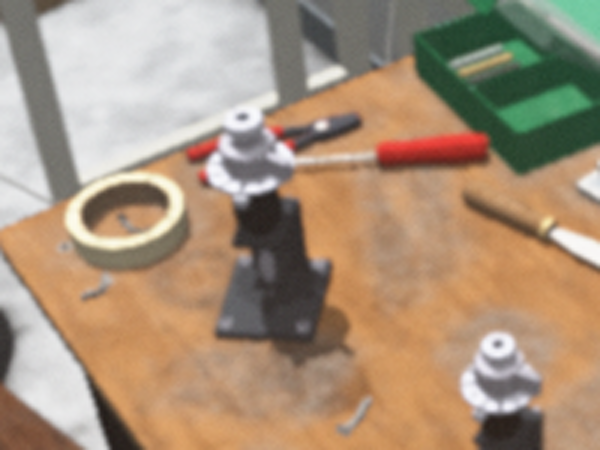

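View pics/b.png

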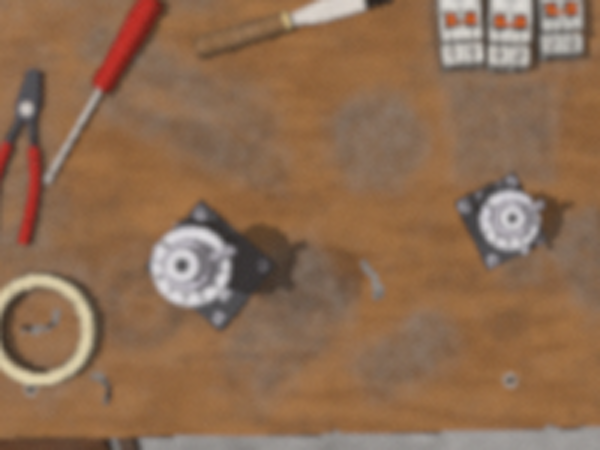

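View pics/scene0.png

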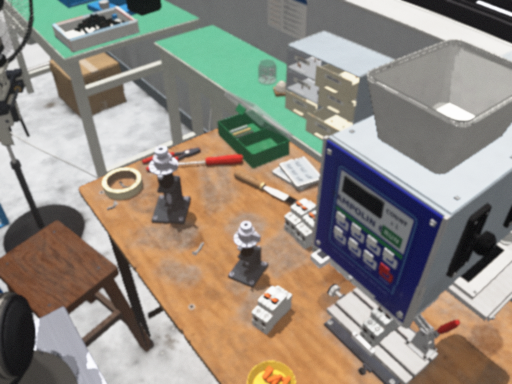

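The large driver stands near (465, 264), with its front turned to about -128° and its tab at about -69° (top image about (197, 233)). I'll overlay a model to fix the yaw and the number.

```bash
python3 - <<'E'
from h import *
from scipy.optimize import least_squares
# joint fit axis/yaw
obs=[('scene',(160.6,174.6),'i'),('scene',(173.4,165.6),'t'),('scene',(161.7,150.8),'c'),('scene',(171.1,211),'o'),('top',(192.8,245.3),'i'),('top',(180.4,239.9),'c'),('top',(192.2,240.2),'o'),('top',(197.3,232.7),'t')]
def pt(p,k,n=None):
    x,y,a,b=p
    return {'i':(x+37*np.cos(a),y+37*np.sin(a),142),'t':(x+36*np.cos(b),y+36*np.sin(b),153.5),'c':(x,y,186),'o':(x,y,0)}[k]
f=lambda p:np.concatenate([proj(c,pt(p,k))-uv for c,uv,k in obs])
r=least_squares(f,[465,264,-2.2,-1.2],loss='soft_l1');print(r.x,np.degrees(r.x[2:]),f(r.x).round(1))
im={}
for n,(x0,y0,x1,y1) in(('scene',(130,130,205,230)),('top',(150,195,225,270))):
    I=cv2.imread(f'pics/{n}0.png')[y0:y1,x0:x1];I=cv2.resize(I,None,fx=5,fy=5,interpolation=cv2.INTER_CUBIC)
    x,y,a,b=r.x
    def d(P,col):
        q=(proj(n,P)-(x0,y0)+.5)*5;cv2.circle(I,tuple(int(v) for v in q),2,col,-1)
    for t in np.radians(np.arange(0,360,10)): d((x+32.5*np.cos(t),y+32.5*np.sin(t),142.5),(0,255,255))
    for R in(34,37,40): d((x+R*np.cos(a),y+R*np.sin(a),142),(0,0,255))
    for k,col in((1,(255,0,0)),(2,(0,200,0)),(3,(255,0,255))):
        t=a+k*np.pi/6;d((x+40*np.cos(t),y+40*np.sin(t),162),col)
    im[n]=I
h=max(i.shape[0] for i in im.values())
cv2.imwrite('pics/ov.png',np.hstack([cv2.copyMakeBorder(i,0,h-i.shape[0],0,0,cv2.BORDER_CONSTANT) for i in im.values()]))
E
```

```text
[467.36201272 265.3313918   -2.20373451  -1.24527927] [-126.26468647  -71.34924675] [ 0.2  0.2  1.1  0.1 -1.4 -2.6 -0.3 -0.2  3.1  2.1  0.4 -1.5 -0.5 -0.8
 -0.5  0.9]
```

View pics/ov.png

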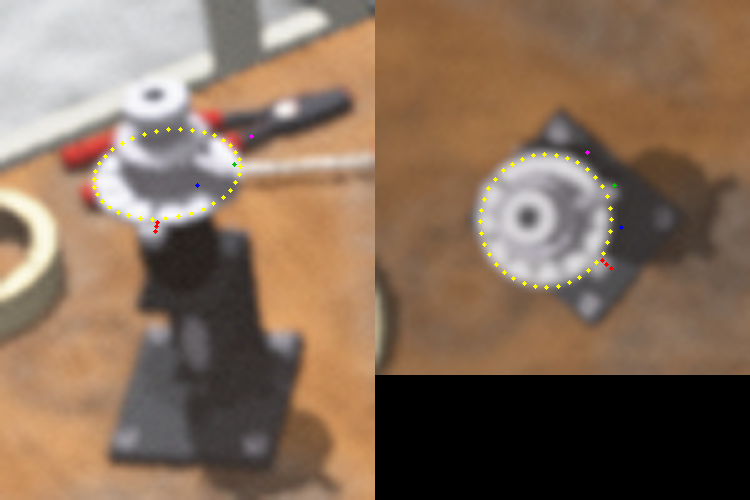

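The overlay shows the green n=2 mark landing on the tab in both views, so the sleeve starts on 2. I'll refine the axis from silhouettes of the sleeve and cap.

```bash
cat >> h.py <<'E'
def hullmask(cam,circs,x,y,extra=()):
    S=8;pts=[proj(cam,(x+R*np.cos(t),y+R*np.sin(t),z)) for R,z in circs for t in np.linspace(0,6.28,40)]+[proj(cam,e) for e in extra]
    return cv2.convexHull(np.float32(pts))
E
python3 - <<'E'
from h import *
from scipy.optimize import minimize
parts={'driver_large_sleeve':[[(32.5,138.5),(32.5,142.5)],[(20.5,142),(20.5,164.5)]],'driver_large_lock':[[(14.5,174),(14.5,186)]]}
S=8
tot={}
for n in('scene','top'):
    I=optics.capture(n)
    for t in parts:
        rs=finder.silhouettes(t,n)
        rs=[r for r in rs if np.hypot((r['box'][0]+r['box'][2])/2-(165 if n=='scene' else 183),(r['box'][1]+r['box'][3])/2-(160 if n=='scene' else 240))<25]
        if not rs: print(n,t,'none');continue
        m=rs[0]['region'];u0,v0=(135,130) if n=='scene' else (150,205)
        big=cv2.resize(m[v0:v0+70,u0:u0+70].astype(np.uint8),None,fx=S,fy=S,interpolation=cv2.INTER_NEAREST)
        best=[]
        for x in np.arange(455,476,1.):
            for y in np.arange(254,276,1.):
                M=np.zeros_like(big)
                x_=(x,y)
                for c in parts[t]:
                    cv2.fillConvexPoly(M,((hullmask(n,c,x,y)[:,0]-(u0,v0)+.5)*S).astype(np.int32),1)
                if t.endswith('sleeve'):
                    b=np.radians(-66);r=np.array([np.cos(b),np.sin(b)]);q=np.array([-r[1],r[0]])*3.75
                    P=[proj(n,(*(np.array(x_)+r*R+s*q),z)) for R in(18,40.5) for s in(-1,1) for z in(144.5,162.5)]
                    cv2.fillConvexPoly(M,((cv2.convexHull(np.float32(P))[:,0]-(u0,v0)+.5)*S).astype(np.int32),1)
                    for c in [[(14.5,174),(14.5,186)]]:cv2.fillConvexPoly(M,((hullmask(n,c,x,y)[:,0]-(u0,v0)+.5)*S).astype(np.int32),0)
                i=(M&big).sum()/(M|big).sum();best.append((i,x,y))
        best.sort(reverse=True);b=np.array(best[:12])
        print(n,t,round(rs[0]['confidence'],2),np.round(rs[0]['box'],0),m.sum(),best[0],b.mean(0).round(2))
print(get_obs()['time'])
E
```

```text
Traceback (most recent call last):
  File "h.py", line 13, in hullmask
    S=8;pts=[proj(cam,(x+R*np.cos(t),y+R*np.sin(t),z)) for R,z in circs for t in np.linspace(0,6.28,40)]+[proj(cam,e) for e in extra]
             ~~~~^^^^^^^^^^^^^^^^^^^^^^^^^^^^^^^^^^^^^
  File "h.py", line 10, in proj
    c=optics.get_calibration(cam);T=np.linalg.inv(np.array(c['world_from_camera']));q=T[:3,:3]@np.array(P,float)+T[:3,3]
ValueError: time passes only in moves, steps and waits
```

```bash
python3 - <<'E'
s=open('h.py').read()
s=s.replace("def ray","_C={}\ndef cal(n):\n    if n not in _C:_C[n]=optics.get_calibration(n)\n    return _C[n]\ndef ray",1).replace("c=optics.get_calibration(cam)","c=cal(cam)")
open('h.py','w').write(s)
E
cat > fit.py <<'E'
from h import *
from scipy.optimize import minimize
parts={'driver_large_sleeve':[[(32.5,138.5),(32.5,142.5)],[(20.5,142),(20.5,164.5)]],'driver_large_lock':[[(14.5,174),(14.5,186)]]}
S=8
for n in('scene','top'):
    I=optics.capture(n)
    for t in parts:
        rs=finder.silhouettes(t,n)
        rs=[r for r in rs if np.hypot((r['box'][0]+r['box'][2])/2-(165 if n=='scene' else 183),(r['box'][1]+r['box'][3])/2-(160 if n=='scene' else 240))<25]
        if not rs: print(n,t,'none');continue
        m=rs[0]['region'];u0,v0=(135,130) if n=='scene' else (150,205)
        big=cv2.resize(m[v0:v0+70,u0:u0+70].astype(np.uint8),None,fx=S,fy=S,interpolation=cv2.INTER_NEAREST)
        best=[]
        for x in np.arange(457,475,1.):
            for y in np.arange(255,275,1.):
                M=np.zeros_like(big)
                fill=lambda h,v:cv2.fillConvexPoly(M,((h[:,0]-(u0,v0)+.5)*S).astype(np.int32),v)
                for c in parts[t]: fill(hullmask(n,c,x,y),1)
                if t.endswith('sleeve'):
                    b=np.radians(-66);r=np.array([np.cos(b),np.sin(b)]);q=np.array([-r[1],r[0]])*3.75
                    fill(cv2.convexHull(np.float32([proj(n,(*(np.array((x,y))+r*R+s*q),z)) for R in(18,40.5) for s in(-1,1) for z in(144.5,162.5)])),1)
                    fill(hullmask(n,[(14.5,174),(14.5,186)],x,y),0)
                best.append(((M&big).sum()/(M|big).sum(),x,y))
        best.sort(reverse=True);b=np.array(best[:10])
        print(n,t,round(rs[0]['confidence'],2),np.round(rs[0]['box'],0),m.sum(),b.mean(0).round(2))
print(get_obs()['time'])
E
python3 fit.py
```

```text
scene driver_large_sleeve 0.86 [149. 152. 180. 174.] 427 [  0.87 467.3  264.7 ]
scene driver_large_lock 0.41 [155. 146. 170. 160.] 133 [  0.84 465.9  260.8 ]
top driver_large_sleeve 0.55 [170. 227. 200. 251.] 401 [  0.82 469.   266.8 ]
top driver_large_lock 0.64 [177. 232. 187. 245.] 105 [  0.8 469.  266.8]
1.3
```

Call:
send_rows(offset=[[-0.48,-0.17,0.0],[-0.965,-0.335,0.0],[-0.965,-0.335,0.0]], delta_rot=[[0,0,0],[0,0,0],[0,0,0]], grip=0.45)

```text
time: 1.68
tool_pos: [305.2, 393.9, 203.8]
tcp_rot: [-3.142, 0.001, 2.718]
contact_force: [-0.8, 0.2, -0.6]
grip_width: 66.7
finger_force: 0.0
```

Call:
send_rows(offset=[[-0.48,-0.17,0.0],[-0.965,-0.335,0.0],[-0.965,-0.335,0.0]], delta_rot=[[0,0,0],[0,0,0],[0,0,0]])

```text
time: 2.05
tool_pos: [394.2, 310.8, 203.6]
tcp_rot: [3.141, 0.001, 2.719]
contact_force: [-0.9, 1.1, 0.3]
grip_width: 42.1
finger_force: 0.0
```

Call:
send_rows(offset=[[-0.48,-0.17,0.0],[-0.965,-0.335,0.0],[-0.965,-0.335,0.0],[-0.965,-0.335,0.0],[-0.965,-0.335,0.0],[-0.965,-0.335,0.0]], delta_rot=[[0,0,0.025],[0,0,0.05],[0,0,0.075],[0,0,0.1],[0,0,0.125],[0,0,0.125]])

```text
time: 2.8
tool_pos: [480.7, 230.3, 203.7]
tcp_rot: [-3.141, -0.001, 1.941]
contact_force: [-0.2, 0.1, -0.7]
grip_width: 41.0
finger_force: 0.0
```

Call:
send_rows(offset=[[0.0,0.0,0.12],[0.0,0.0,0.24],[0,0,0.36],[0,0,0.46],[0,0,0.46]], delta_rot=[[0,0,0],[0,0,0],[0,0,0],[0,0,0],[0,0,0]])

```text
time: 3.42
tool_pos: [481.0, 228.4, 147.3]
tcp_rot: [-3.139, -0.0, 1.938]
contact_force: [0.6, -0.5, -0.2]
grip_width: 41.4
finger_force: 0.0
```

```bash
python3 - <<'E'
from h import *
s=get_obs();print(s['tool_pos'],s['tcp_rot'],s['contact_force'])
a=optics.capture('scene')[110:210,110:220];b=optics.capture('top')[190:290,130:240]
cv2.imwrite('pics/d.png',np.hstack([cv2.resize(i,None,fx=3.6,fy=3.6,interpolation=cv2.INTER_CUBIC) for i in(a,b)])[:,:,::-1])
E
```

```text
[480.98586647 228.42714693 147.26694522] [-3.13928070e+00 -2.36290924e-04  1.93846195e+00] [ 0.64919541 -0.51349153 -0.15433328]
```

View pics/d.png

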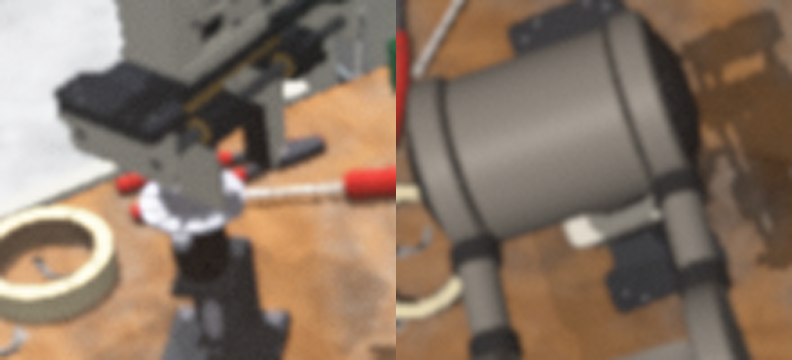

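The scene view shows one finger in front of the tab and one behind it, straddling it above the skirt with no contact force. Closing now.

Call:
send_rows(offset=[[0,0,0],[0,0,0],[0,0,0],[0,0,0],[0,0,0],[0,0,0]], delta_rot=[[0,0,0],[0,0,0],[0,0,0],[0,0,0],[0,0,0],[0,0,0]], grip=0.0)

```text
time: 4.28
tool_pos: [481.6, 228.7, 148.5]
tcp_rot: [3.142, -0.0, 1.938]
contact_force: [0.7, -0.4, -0.0]
grip_width: 0.6
finger_force: 0.0
```

The fingers closed on nothing, so I'll rise, move aside and look again.

Call:
send_rows(offset=[[0,0,-0.24],[0,0,-0.5],[-0.4,0,-0.5],[-0.9,0,-0.5],[-0.9,0,-0.5]], delta_rot=[[0,0,0],[0,0,0],[0,0,0],[0,0,0],[0,0,0]])

```text
time: 4.9
tool_pos: [521.6, 124.6, 208.4]
tcp_rot: [3.142, 0.001, 1.933]
contact_force: [-0.9, 1.0, 0.5]
grip_width: 0.6
finger_force: 0.0
```

Call:
send_rows(offset=[[-0.4,0,-0.2],[-0.9,0,-0.4],[-0.9,0,-0.4]], delta_rot=[[0,0,0],[0,0,0],[0,0,0]], grip=0.4)

```text
time: 5.28
tool_pos: [560.8, 24.8, 257.9]
tcp_rot: [3.139, 0.002, 1.935]
contact_force: [-0.3, 0.5, 0.8]
grip_width: 26.0
finger_force: 0.0
```

```bash
python3 - <<'E'
from h import *
s=get_obs();print(s['tool_pos'],s['contact_force'])
A={n:optics.capture(n) for n in('scene','top')}
for n in A:
  cv2.imwrite(f'pics/{n}1.png',A[n][:,:,::-1])
  for t,z in(('driver_large_index',142),('driver_large_tab',153.5)):
    for r in finder.pinpoint(t,n)[:2]: print(n,t,np.round(r['uv'],1),round(r['confidence'],2),atz(n,r['uv'],z))
a=A['scene'][135:195,135:195];b=A['top'][205:265,155:215]
cv2.imwrite('pics/e.png',np.hstack([cv2.resize(i,None,fx=6.6,fy=6.6,interpolation=cv2.INTER_CUBIC) for i in(a,b)])[:,:,::-1])
E
```

```text
[560.79939181  24.7806097  257.89880963] [-0.34530014  0.5175611   0.83048127]
scene driver_large_index [157.9 176.1] 0.96 [438.4 235.5 142. ]
scene driver_large_tab [174.  166.3] 0.79 [477.  230.1 153.5]
top driver_large_index [195.7 246.9] 0.83 [446.7 236.  142. ]
top driver_large_tab [192.6 235.4] 0.87 [474.7 241.6 153.5]
```

View pics/e.png

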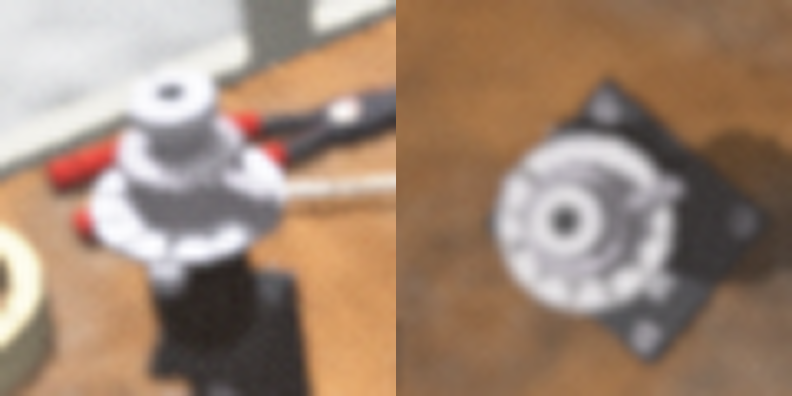

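```bash
python3 - <<'E'
from h import *
T=np.array([481,228.4]);y=np.array([np.sin(1.938),-np.cos(1.938)]);x=np.array([np.cos(1.938),np.sin(1.938)])
for s in(-1,1):
  for d in(20.7,39):
    for e in(-9.5,9.5): print(s,d,e,'crop',((proj('scene',(*(T+s*d*y+e*x),147))-(110,110)+.5)*3.6).round(0))
print('tab mid proj', ((proj('scene',(481,231,153.5))-(110,110))*3.6).round(0))
for n,uv,z in(('top',(196.5,233),158),('top',(195,248.2),142),('top',(183.6,238.6),142.5),('top',(155+170/6.6,238.4),186),('scene',(135+190/6.6,135+212/6.6),142.5),('scene',(135+171/6.6,135+93/6.6),186),('scene',(135+168/6.6,135+270/6.6),140)): print(n,uv,z,atz(n,uv,z))
I=cv2.imread('pics/d.png')[:,:396];cv2.imwrite('pics/d2.png',cv2.resize(I[120:280,80:320],None,fx=3,fy=3))
E
```

```text
-1 20.7 -9.5 crop [231. 235.]
-1 20.7 9.5 crop [207. 225.]
-1 39 -9.5 crop [212. 252.]
-1 39 9.5 crop [187. 242.]
1 20.7 -9.5 crop [274. 199.]
1 20.7 9.5 crop [250. 189.]
1 39 -9.5 crop [292. 183.]
1 39 9.5 crop [268. 173.]
tab mid proj [235. 199.]
top (196.5, 233) 158 [480.2 231.4 158. ]
top (195, 248.2) 142 [443.6 237.7 142. ]
top (183.6, 238.6) 142.5 [467.5 265.5 142.5]
top (180.75757575757575, 238.4) 186 [467.3 265.5 186. ]
scene (163.78787878787878, 167.12121212121212) 142.5 [463.6 254.6 142.5]
scene (160.9090909090909, 149.0909090909091) 186 [466.9 261.7 186. ]
scene (160.45454545454547, 175.9090909090909) 140 [444.1 235.  140. ]
```

View pics/d2.png

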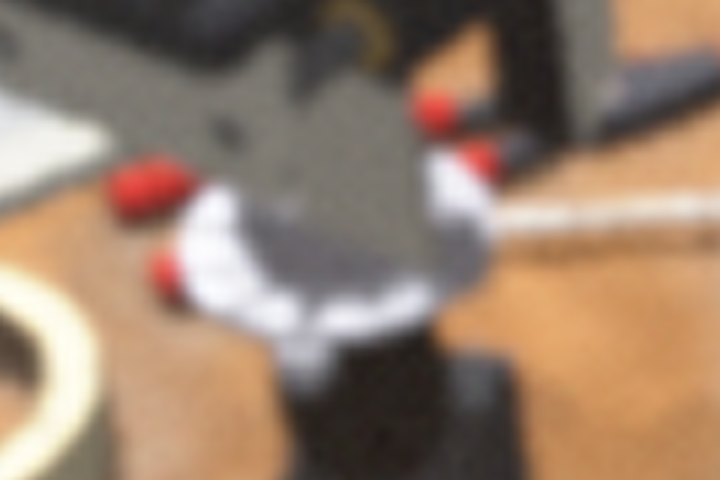

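```bash
python3 - <<'E'
from h import *
s=get_obs();p=s['tool_pos'];print(p,s['grip_width'],s['joint_positions'])
y=np.array([np.sin(1.935),-np.cos(1.935),0]);out=[]
for n in('scene','top'):
    I=cv2.imread(f'pics/{n}1.png');c=proj(n,p);u0,v0=int(max(0,c[0]-45)),int(max(0,c[1]-60))
    I=cv2.resize(I[v0:v0+90,u0:u0+90],None,fx=4.4,fy=4.4,interpolation=cv2.INTER_CUBIC)
    for dz,col in((0,(0,0,255)),(20,(0,255,255)),(66,(0,255,0))):
        for d in(-13,0,13):
            q=((proj(n,p+d*y+[0,0,dz])-(u0,v0)+.5)*4.4).astype(int);cv2.circle(I,(int(q[0]),int(q[1])),2,col,-1)
    out.append(I)
cv2.imwrite('pics/f.png',np.hstack(out))
E
```

```text
[558.49683067  28.72434498 255.93536667] 36.420236812684635 [-8.59063147e-02  3.73236962e-01  1.33273700e+00  4.07748559e-04
  1.43700887e+00 -4.55570465e-01]
```

View pics/f.png

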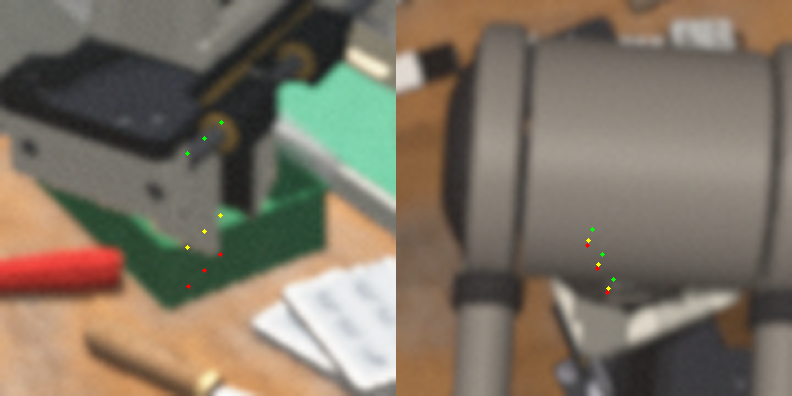

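The fingertips appear about 15–20 mm higher in the image (crop near (218, 255)) than the reported TCP projects to (204, 270), which explains the miss above the tab. I'll go back slightly further in and descend with force checks.

Call:
send_rows(offset=[[0.45,0,0],[0.91,0,0.1],[0.91,0,0.17]], delta_rot=[[0,0,0],[0,0,0],[0,0,0]], grip=0.45)

```text
time: 5.95
tool_pos: [517.9, 133.0, 235.7]
tcp_rot: [-3.141, -0.001, 1.945]
contact_force: [-0.3, -0.4, 1.0]
grip_width: 41.3
finger_force: 0.0
```

Call:
send_rows(offset=[[0.45,0,0],[0.91,0,0.1],[0.91,0,0.17],[0.91,0,0.17],[0.91,0,0.17]], delta_rot=[[0,0,0],[0,0,0],[0,0,0],[0,0,0],[0,0,0]])

```text
time: 6.58
tool_pos: [481.4, 229.8, 215.9]
tcp_rot: [3.141, 0.0, 1.937]
contact_force: [0.2, -0.5, -0.4]
grip_width: 41.4
finger_force: 0.0
```

Call:
send_rows(offset=[[0.03,0,0.15],[0.03,0,0.3],[0.03,0,0.45],[0.03,0,0.56],[0.03,0,0.59],[0.03,0,0.59]], delta_rot=[[0,0,0],[0,0,0],[0,0,0],[0,0,0],[0,0,0],[0,0,0]])

```text
time: 7.32
tool_pos: [479.8, 234.1, 145.2]
tcp_rot: [3.141, -0.0, 1.938]
contact_force: [0.0, 0.7, -0.2]
grip_width: 41.4
finger_force: 0.0
```

Call:
send_rows(offset=[[0,0,0.02],[0,0,0.04]], delta_rot=[[0,0,0],[0,0,0]])

```text
time: 7.58
tool_pos: [479.7, 234.4, 140.4]
tcp_rot: [3.141, -0.0, 1.939]
contact_force: [-0.4, 0.3, 1.0]
grip_width: 41.4
finger_force: 0.0
```

Call:
send_rows(offset=[[0,0,0.025],[0,0,0.05]], delta_rot=[[0,0,0],[0,0,0]])

```text
time: 7.82
tool_pos: [479.4, 234.3, 134.0]
tcp_rot: [3.142, -0.0, 1.938]
contact_force: [-0.1, 0.7, -0.9]
grip_width: 41.4
finger_force: 0.0
```

Call:
send_rows(offset=[[0,0,0.02],[0,0,0.04]], delta_rot=[[0,0,0],[0,0,0]])

```text
time: 8.07
tool_pos: [479.4, 234.3, 129.2]
tcp_rot: [3.142, -0.0, 1.938]
contact_force: [-0.4, -0.1, 0.0]
grip_width: 41.0
finger_force: 0.0
```

Call:
send_rows(offset=[[0,0,0],[0,0,0],[0,0,0],[0,0,0],[0,0,0]], delta_rot=[[0,0,0],[0,0,0],[0,0,0],[0,0,0],[0,0,0]], grip=0.0)

```text
time: 8.7
tool_pos: [479.7, 234.5, 129.5]
tcp_rot: [3.141, -0.0, 1.938]
contact_force: [1.2, 0.2, 0.3]
grip_width: 7.0
finger_force: 30.0
```

The tab is gripped (7.0 mm opening, 30 N). Turning in two 45° arcs about the axis.

Call:
send_rows(offset=[[0.0024,0.036,0],[0.0094,0.071,0],[0.021,0.105,0],[0.037,0.1375,0],[0.057,0.167,0],[0.0805,0.1945,0],[0.0805,0.1945,0]], delta_rot=[[0,0,-0.0208],[0,0,-0.0417],[0,0,-0.0625],[0,0,-0.0833],[0,0,-0.1042],[0,0,-0.125],[0,0,-0.125]])

```text
time: 9.57
tool_pos: [497.3, 249.2, 129.3]
tcp_rot: [-3.137, 0.0, 2.725]
contact_force: [-1.1, -9.4, 4.1]
grip_width: 7.8
finger_force: 30.6
```

Call:
send_rows(offset=[[0.0024,0.036,0],[0.0094,0.071,0],[0.021,0.105,0],[0.037,0.1375,0],[0.057,0.167,0],[0.0805,0.1945,0],[0.0805,0.1945,0],[0.0805,0.1945,0]], delta_rot=[[0,0,-0.0208],[0,0,-0.0417],[0,0,-0.0625],[0,0,-0.0833],[0,0,-0.1042],[0,0,-0.125],[0,0,-0.125],[0,0,-0.125]])

```text
time: 10.58
tool_pos: [500.0, 277.8, 129.6]
tcp_rot: [3.141, 0.004, -2.774]
contact_force: [4.9, 2.7, -3.2]
grip_width: 7.0
finger_force: 29.9
```

Call:
send_rows(offset=[[0,0,0],[0,0,0],[0,0,0],[0,0,0],[0,0,-0.2],[0,0,-0.45],[0,0,-0.7],[0,0,-0.7]], delta_rot=[[0,0,0],[0,0,0],[0,0,0],[0,0,0],[0,0,0],[0,0,0],[0,0,0],[0,0,0]], grip=0.4)

```text
time: 11.58
tool_pos: [499.5, 277.4, 215.7]
tcp_rot: [3.142, 0.005, -2.774]
contact_force: [0.3, -0.8, 0.4]
grip_width: 36.8
finger_force: 0.0
```

Call:
send_rows(offset=[[-0.5,0,0],[-0.95,0,0],[-0.95,0,0]], delta_rot=[[0,0,0],[0,0,0],[0,0,0]], grip=0.0)

```text
time: 11.95
tool_pos: [606.5, 318.1, 208.4]
tcp_rot: [-3.142, -0.005, -2.775]
contact_force: [-0.8, -0.4, -0.2]
grip_width: 11.6
finger_force: 0.0
```

```bash
python3 - <<'E'
from h import *
s=get_obs();print(s['time'],s['tool_pos'],s['tcp_rot'],s['contact_force'])
A={n:optics.capture(n) for n in('scene','top')}
out=[]
for n,(u0,v0) in(('scene',(135,135)),('top',(155,205))):
  for t,z in(('driver_large_index',142),('driver_large_tab',153.5)):
    for r in finder.pinpoint(t,n)[:2]:
      P=atz(n,r['uv'],z);print(n,t,np.round(r['uv'],1),round(r['confidence'],2),P,np.degrees(np.arctan2(P[1]-265,P[0]-467.5)))
  I=cv2.resize(A[n][v0:v0+60,u0:u0+60,::-1],None,fx=6.6,fy=6.6,interpolation=cv2.INTER_CUBIC)
  for k,col in((4,(255,0,0)),(5,(0,200,0)),(6,(255,0,255))):
    t=np.radians(-129+30*k);q=((proj(n,(467.5+43*np.cos(t),265+43*np.sin(t),162))-(u0,v0)+.5)*6.6);cv2.circle(I,(int(q[0]),int(q[1])),2,col,-1)
  out.append(I)
cv2.imwrite('pics/g.png',np.hstack(out))
E
```

```text
11.95 [606.53211313 318.0551699  208.39370779] [-3.14151231 -0.00472316 -2.77465432] [-0.79292696 -0.36746399 -0.1906828 ]
scene driver_large_index [159.7 177.2] 0.84 [439.7 229.8 142. ] -128.30071684464042
scene driver_large_index [302.6 223.3] 0.47 [589.4 -62.1 142. ] -69.56113961451322
scene driver_large_tab [171.6 151.5] 0.92 [499.8 280.8 153.5] 26.066219929572874
top driver_large_index [193.5 246.7] 0.81 [447.3 241.4 142. ] -130.5612836322953
```

View pics/g.png

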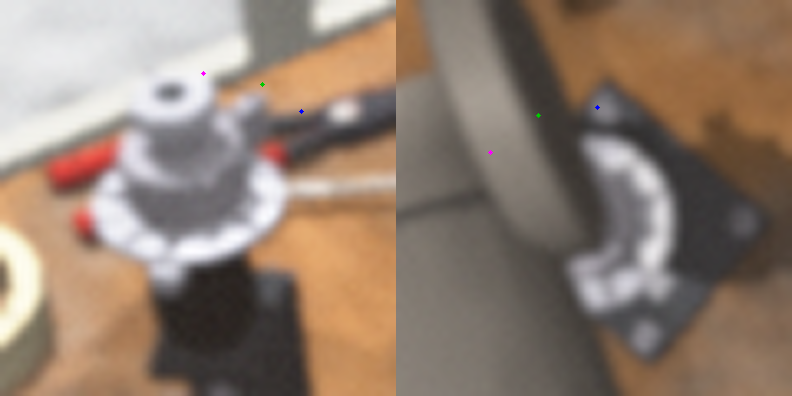

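The scene view shows the tab behind on the right at crop (250, 115), at 5 (150° from the index), and the cap still up. Next I press the cap with closed fingers.

Call:
send_rows(offset=[[0.4,0,0],[0.8,0,0],[0.8,0,0],[0.8,0,0]], delta_rot=[[0,0,0],[0,0,0],[0,0,0],[0,0,0]])

```text
time: 12.75
tool_pos: [515.7, 283.7, 214.8]
tcp_rot: [3.142, 0.003, -2.774]
contact_force: [0.7, 0.5, -0.5]
grip_width: 0.8
finger_force: 0.0
```

Call:
send_rows(offset=[[0.22,0,0],[0.43,0,0],[0.43,0,0.1],[0.43,0,0.22],[0.43,0,0.34],[0.43,0,0.34]], delta_rot=[[0,0,0],[0,0,0],[0,0,0],[0,0,0],[0,0,0],[0,0,0]])

```text
time: 13.5
tool_pos: [466.6, 264.6, 170.5]
tcp_rot: [3.142, -0.004, -2.774]
contact_force: [0.3, 0.2, 0.7]
grip_width: 0.4
finger_force: 0.0
```

Call:
send_rows(offset=[[0,0,0.017],[0,0,0.033],[0,0,0.05],[0,0,0.05]], delta_rot=[[0,0,0],[0,0,0],[0,0,0],[0,0,0]])

```text
time: 14.0
tool_pos: [467.0, 264.9, 166.6]
tcp_rot: [3.142, 0.0, -2.774]
contact_force: [-0.8, -0.4, -0.2]
grip_width: 0.8
finger_force: 0.0
```

Call:
send_rows(offset=[[0,0,0.015],[0,0,0.025],[0,0,0.025]], delta_rot=[[0,0,0],[0,0,0],[0,0,0]])

```text
time: 14.38
tool_pos: [467.0, 264.9, 163.4]
tcp_rot: [3.142, -0.0, -2.774]
contact_force: [-0.7, 0.8, 1.0]
grip_width: 0.1
finger_force: 0.0
```

Call:
send_rows(offset=[[0,0,0.015],[0,0,0.025],[0,0,0.025]], delta_rot=[[0,0,0],[0,0,0],[0,0,0]])

```text
time: 14.75
tool_pos: [467.1, 264.9, 160.6]
tcp_rot: [3.142, 0.0, -2.774]
contact_force: [-0.4, -0.3, 1.6]
grip_width: -0.1
finger_force: 0.9
```

Call:
send_rows(offset=[[0,0,0.015],[0,0,0.025],[0,0,0.025]], delta_rot=[[0,0,0],[0,0,0],[0,0,0]])

```text
time: 15.12
tool_pos: [467.1, 264.9, 157.3]
tcp_rot: [3.142, -0.0, -2.774]
contact_force: [0.3, 0.6, 1.8]
grip_width: 0.6
finger_force: 0.5
```

Call:
send_rows(offset=[[0,0,0.015],[0,0,0.025],[0,0,0.025]], delta_rot=[[0,0,0],[0,0,0],[0,0,0]])

```text
time: 15.5
tool_pos: [467.1, 264.9, 155.2]
tcp_rot: [3.142, 0.001, -2.774]
contact_force: [-2.1, -1.0, 7.4]
grip_width: 0.4
finger_force: 3.6
```

Call:
send_rows(offset=[[0,0,0.01],[0,0,0.02],[0,0,0.02]], delta_rot=[[0,0,0],[0,0,0],[0,0,0]])

```text
time: 15.88
tool_pos: [467.3, 265.0, 155.0]
tcp_rot: [-3.141, 0.003, -2.774]
contact_force: [-6.4, -2.8, 21.9]
grip_width: 0.4
finger_force: 11.0
```

The press bottomed out firmly (22 N, no further travel). Retract and verify.

Call:
send_rows(offset=[[0,0,-0.2],[0,0,-0.5],[0,0,-0.8],[0,0,-0.8]], delta_rot=[[0,0,0],[0,0,0],[0,0,0],[0,0,0]])

```text
time: 16.38
tool_pos: [468.3, 265.4, 250.6]
tcp_rot: [3.142, 0.005, -2.774]
contact_force: [-0.2, -0.8, -1.1]
grip_width: 0.3
finger_force: 0.0
```

Call:
send_rows(offset=[[-0.5,0,0],[-0.95,0,0],[-0.95,0,0],[-0.95,0,0]], delta_rot=[[0,0,0],[0,0,0],[0,0,0],[0,0,0]])

```text
time: 16.88
tool_pos: [572.7, 305.6, 246.3]
tcp_rot: [3.142, -0.003, -2.774]
contact_force: [-0.2, 0.4, 0.5]
grip_width: 0.6
finger_force: 0.0
```

```bash
python3 - <<'E'
from h import *
s=get_obs();print(s['time'],s['tool_pos'],s['contact_force'])
A=optics.capture('scene')
for t,z in(('driver_large_tab',153.5),('driver_large_cap',178)):
  for r in finder.pinpoint(t,'scene')[:2]: print(t,np.round(r['uv'],1),round(r['confidence'],2),atz('scene',r['uv'],z))
print('cap proj up/down',proj('scene',(467,264,186)),proj('scene',(467,264,178)))
B=cv2.imread('pics/scene1.png')
out=[cv2.resize(i[135:195,135:195],None,fx=6.6,fy=6.6,interpolation=cv2.INTER_CUBIC) for i in(B,A[:,:,::-1])]
cv2.imwrite('pics/k.png',np.hstack(out))
E
```

```text
16.875 [572.658627   305.57383368 246.3415561 ] [-0.16986906  0.3609118   0.54699423]
driver_large_tab [171.8 155.7] 0.71 [492.3 266.6 153.5]
driver_large_cap [162.2 153.2] 0.61 [466.3 257.  178. ]
cap proj up/down [160.45721492 148.57251519] [160.94748127 151.56204865]
```

View pics/k.png

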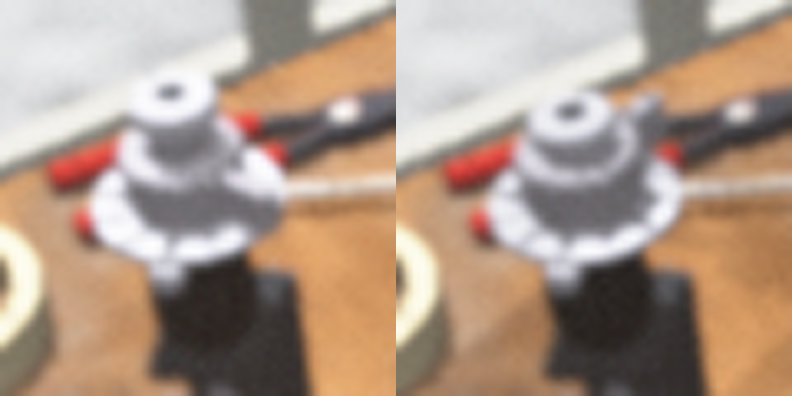

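The cap is about 20 crop px (8 mm) lower than before. The tab, at crop (645, 115), is still at 5. Handing in.

```bash
python3 -c "
from plant import ticket
print(ticket.close_job())"
```

```text
the job is handed in; nothing more can be done
None
```

The larger screwdriver's sleeve was turned from 2 to 5 and its cap pushed fully down (the pictures show both), nothing else was touched, and the job is handed in; no verdict was returned.

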